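# Scrub the washer's well, line up the panel fastener and hold the panel home

## Robot

A 6-joint arm with a two-finger parallel gripper is mounted at the origin on the work surface. World frame = base frame: x ahead of the robot, y to its left, z up, the work surface at z = 0. Lengths are in m, angles in rad, forces in N, time in s.
With the tool pointing down it reaches from about 0.275 to 0.75 m from the base axis. Payload 10.2 kg.
Tool frame: the origin (TCP) lies between the finger pads, 19 mm behind the fingertips; this is the grasp point; z points along the fingers, y is the line along which they close (so a half turn about z gives the same grasp; the last joint's range is limited). The gripper opens to 88 mm and grips with 3 to 60 N. Pads are 18 mm wide; open, the fingers measure 123 mm over their backs; the gripper's body (75 mm by 187 mm) begins 45 mm behind the grasp point.
Start: joints at [1.066, 0.313, 1.498, -0, 1.331, -0.223], TCP at [0.146, 0.504, 0.257] pointing down, gripper open.
Joint ranges: [-2.94, 2.94], [-0.97, 2.17], [0.19, 2.56], [-1.23, 4.37], [0.02, 3.11], [-2.88, 2.88]. Speed limits (rad/s): [2.39, 2.39, 3.01, 3.14, 3.14, 3.14].

## Interface

Orientations are given as a unit quaternion [w, x, y, z].
In Python, from cell import bot, viewer, close_job gives the robot as it stands.
- The arm moves only by the shell command python3 -m pendant 'ROWS' [OPENING]. ROWS is JSON, a list of rows, each a list of 6 numbers: the shift along the tool's x, y, z in cm, then the turn, a rotation vector about the tool's x, y, z in degrees. In form: [[dx, dy, dz, wx, wy, wz], ...]. A call has exactly 8 rows; each row is the pose to reach, as a shift and turn from the pose commanded when the call began, along the tool's axes at that moment; what a row does not reach only later rows make up. A row lasts 1/12 s, in which the tool goes at most 41.7 mm and 7.16 degrees, less where a joint would pass 70% of its speed; a pose out of reach is approached as far as the arm can. A call with a gripper value outside its range is refused whole. OPENING is the finger opening in cm, from 0 to 8.81, set as the call begins (- or left out, the last holds). The fingers move at their own pace and stop on an object; the grip force is fixed at half the most. Time passes only in rows, so rows that repeat a pose let the fingers close, or fill a call up. It gives the time, the measured TCP pose, the force, the opening and the grip force at its end, in the units of the state.
- bot.get_state(): the state, without advancing time (a new reading comes with each control period).
- viewer.read_camera(name): name is "side" or "top" or "wrist"; returns a dict with "pixels" (400x640x3 uint8, red, green, blue), "range_z" (400x640 float32, m along the optical axis (not along the pixel's ray), 0 where there is no reading), "fx", "fy", "cx", "cy" (pixels), "k1" (the pictures are not rectified: a ray, as slopes to the right and down, at radius r is drawn at 1 + k1 r^2 times it, then the intrinsics apply), "position" and "attitude" of the camera in the world; the wrist camera has in their place "mount" (4x4, takes a point from camera to tool coordinates, whose origin is the TCP and whose axes are the flange's). Camera axes: x right, y down, z forward; pixel columns grow to the right and rows downward; lengths in m; the calibration is good to about 2 mm. A picture is of the moment at which its call begins: read the wrist's pose just before it.
- close_job(): hands the job in; it is judged then, once.
The state is a dict: "t": time; "joints": joint angles; "joint_vel": joint speeds; "joint_efforts": joint torques, N m; "position": TCP position; "ee_rot": TCP orientation; "force": force on the tool from outside, world axes, zero at the start; "ft_torque": the same for the moment, N m; "finger_gap": finger opening in m; "grip_force": force on a finger pad.
Only numpy, scipy, OpenCV 4.12 (cv2) and the standard library are available. Lean on these libraries where they do the work, as an engineer would, in place of code of your own. Each camera call takes 0.05 s, during which the arm holds its last target. There are 200 camera calls.

## Task

Scrub out the bench washer's round well with the brush standing in it: two strokes, each drawing the brush up at least half the well's depth and pushing it back down to the floor, then stand the brush in the steel pot and let go of it. Next turn the wing fastener on the washer's raised access panel clockwise until its wing is in line with the two black marks on the panel, then press the panel fully down, flush with its frame; finish while still holding it pressed down, because it springs up if let go. Leave everything else where it stands.

Things in the scene. Friction and masses are not known exactly. Their poses are not given: they have to be found in the camera images.
- washer: White bench washer, fixed, 260 (x) x 380 (y) x 100 mm high to its flat deck; origin: centre of its underside, z up; its front faces its own -x. Along the deck's rear edge runs a console 45 mm deep and 35 mm high. The round wash well opens in the deck on the +y side; the access panel in its grey frame is on the -y side.
- well_floor (a point): Centre of the flat floor of the wash well: round hole 50 mm in diameter with upright walls, floor 20 mm above the table, 80 mm deep to the deck; a steel collar 3 mm high rings the mouth. Axes as the washer's.
- brush: Long cleaning brush, stands upright in the well at the start, loose, about 60 g, total length 218 mm; origin: centre of the flat underside of the bristle end, its own z runs up the handle. Bristle head 32 mm in diameter up to 58 mm from the origin, then a steel rod 8 mm in diameter, then a round white handle 18 mm in diameter from 143 to 217 mm (grip it there, from above, at about 190 mm).
- pot: Steel brush pot, loose, heavy (about 0.5 kg), open on top, 60 mm outside diameter, walls 3 mm, 95 mm high, stands on the table left or right of the washer; origin: centre of its underside.
- pot_in (a point): Centre of the pot's inner floor, 6 mm above the table; inside diameter 54 mm.
- panel (a joint): How far the access panel has been pressed down (m): 0 = sprung up, 10 mm above flush; 0.010 = fully down on its gasket, top flush with the frame. Springs resist with about 7 N at 0 and 12 N at 0.010 and lift it again when it is let go. Unless the fastener is in line (within about 0.2 rad) its tongue lands on the washer beside the slot and the panel stops after 2 mm.
- panel_top (a point): Centre of the top face of the panel, 122.5 mm above the table when up; white plate 150 (x) x 170 (y) x 10 mm. Two black marks, 26 mm long and flat, lie on it before and behind the fastener's disc, along the washer's x. Axes as the washer's.
- fastener (a joint): Angle of the quarter-turn fastener on the panel (rad), growing clockwise seen from above, range 0 to 2.2; at 0 its wing lies along the washer's y, at 1.571 along the washer's x, in line with the two black marks on the panel and with the slot beneath (aligned). It starts between 0.15 and 0.8. Stays where it is left (friction 0.04 N m).
- fastener_grip (a point): Where the TCP should be to pinch the wing: on the fastener's upright axis, 27.5 mm above the panel's top face. Steel wing 12 mm thick, 44 mm long along this point's own y, from 6 to 30 mm above the panel, standing on a steel disc 48 mm in diameter and 6 mm thick. The point moves down with the panel.
- wash_bottle: Bystander: white squeeze bottle with spout, 62 mm in diameter, 175 mm high, stands on the other side of the washer from the pot.
- dropper: Bystander: small dropper bottle 22 mm in diameter, 55 mm high, standing on the washer's deck behind the well.
- jar: Bystander: jar 60 mm in diameter, 80 mm high, left of the washer.
- tube_rack: Bystander: white tube rack 100 x 140 mm, 103 mm high, right of the washer.
Not all that is in view belongs to the job. What is shaped like the brush but pink or red is not meant. What is shaped like the pot but yellow is not meant.

How it is judged:
On the way, in this order (a step that is already met when the one before it is completed fails the run):
1. brush drawn up inside the well (foot 35 mm or more above the floor, not above the rim) (horizontal distance between brush and well_floor below 0.03 m and z of brush in the frame of well_floor between 0.035 and 0.083 m), for 0.05 s.
2. brush pushed back down (foot within 10 mm of the floor) (horizontal distance between brush and well_floor below 0.03 m and z of brush in the frame of well_floor below 0.01 m), for 0.05 s.
3. brush drawn up a second time (all of step 1), for 0.05 s.
4. brush pushed down a second time (all of step 2), for 0.05 s.
5. brush stood in the pot and let go (horizontal distance between brush and pot_in below 0.025 m and z of brush in the frame of pot_in between -0.01 and 0.02 m and angle between pot's own z axis and vertical below 0.2 rad and contact force between the fingers and brush below 0.1 N), for 0.2 s.
6. fastener in line with the marks (within 0.25 rad) (value of joint fastener between 1.321 and 1.821 rad), for 0.2 s.
At the end, for the whole second after the job is handed in: The brush stands in the upright pot, foot within 20 mm of the pot's floor, not touched by the fingers; the fastener is within 0.25 rad of in line (1.571); the fingers hold the panel pressed at least 8.5 mm down (of 10) with more than 4 N, still so through the last second (all of step 5 and all of step 6 and value of joint panel above 0.0085 m and contact force between the fingers and washer above 4 N); the arm keeps its last pose, push and grip.
It fails at once if a bystander is moved more than 40 mm or tipped (distance of any of wash_bottle, dropper, jar, tube_rack from where it was at the start of the episode above 0.04 m or angle between any of wash_bottle, dropper, jar, tube_rack's own z axis and vertical above 0.5 rad).
It fails at once if the pot is moved more than 60 mm or tipped over (distance of pot from where it was at the start of the episode above 0.06 m or angle between pot's own z axis and vertical above 0.5 rad).
It also fails if it takes over 58 s, if anything falls off the work surface, if the arm or the gripper's body presses on something with over 40 N, if the wrist force passes 120 N, or if a joint passes its speed limit or range.

## Working session

There is one attempt and no reset: what is moved stays moved. The work goes in short steps, Python scripts to look and compute and a shell command to move; the robot and the scene stay as the last step left them, time stands still between calls to the robot, and variables do not carry over. Pictures are saved under pics/ and viewed, at most 10 in all, crops included, and the job is handed in when it is done.

```bash
ls; mkdir -p pics
python3 - <<'E'
from cell import bot,viewer
import cv2,numpy as np
s=bot.get_state();print(s)
for n in("top","side"):
    d=viewer.read_camera(n);np.savez(f"{n}.npz",**d);cv2.imwrite(f"pics/{n}0.png",d["pixels"][:,:,::-1])
    print(n,{k:v for k,v in d.items() if k not in("pixels","range_z")})
E
```

```text
pics
{'t': 0.0, 'joints': array([ 1.06560051e+00,  3.13412233e-01,  1.49841022e+00,  5.32604099e-06,
        1.33099513e+00, -2.23405547e-01]), 'joint_vel': array([ 0.00028375, -0.00157631, -0.00071725,  0.00228539,  0.00027551,
       -0.00038592]), 'joint_efforts': array([-6.23800988e-04, -4.02195275e+01, -2.52269644e+01,  6.93899067e-02,
        3.51900549e-02, -1.29891355e-04]), 'position': array([0.14589627, 0.50409657, 0.25689049]), 'ee_rot': array([-2.20635254e-04,  1.40430037e-01,  9.90090415e-01, -5.71348688e-04]), 'force': array([-0.01647521,  0.14129409, -0.08767368]), 'ft_torque': array([-0.04491033, -0.00109962,  0.04072387]), 'grip_force': 0.0, 'finger_gap': 0.0884029211569843}
top {'fx': 378.1349211202056, 'fy': 378.1349211202056, 'cx': 322.24539407013293, 'cy': 195.48199483538562, 'k1': -0.06297517334930068, 'position': array([ 0.2587202 , -0.01285725,  1.40429672]), 'attitude': array([-0.05818784,  0.71378778, -0.69530404,  0.06060908])}
side {'fx': 443.6096695837111, 'fy': 443.6096695837111, 'cx': 319.66180949764964, 'cy': 196.7821838275269, 'k1': -0.07261707732596463, 'position': array([0.18096022, 1.00474664, 0.85495323]), 'attitude': array([ 0.07408124, -0.13514107,  0.87464257, -0.45961857])}
```

View pics/top0.png

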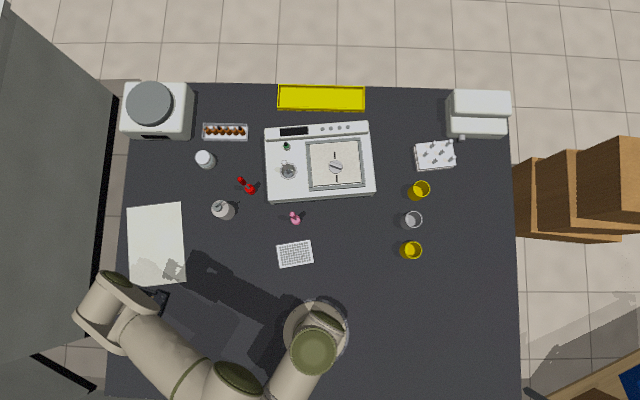

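View pics/side0.png

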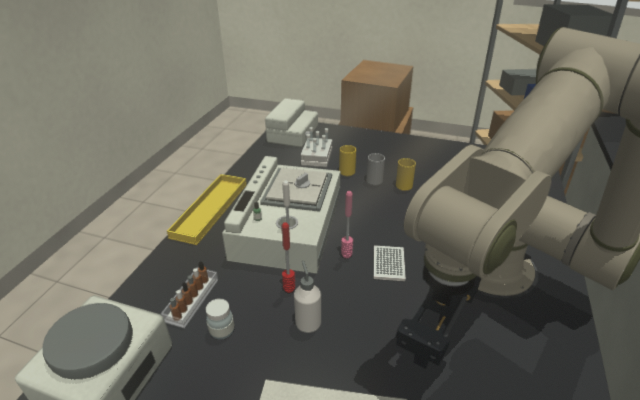

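The top view shows the washer at (320,160), with its brush's white handle in the well at (288,170) and the fastener at (335,167).
- **Brush-shaped:** white in the well (288,170), pink (295,218), red (247,186). White fits the description.
- **Pot-shaped:** steel-grey (411,220), yellow (419,190) and (411,250). Grey fits the description.

Next come an enlarged crop to confirm this and the measurements.

```bash
cat > h.py <<'E'
import numpy as np,cv2
from scipy.spatial.transform import Rotation as R
def rot(q): return R.from_quat([q[1],q[2],q[3],q[0]]).as_matrix()
def cloud(d,pose=None):
    K=np.array([[d["fx"],0,d["cx"]],[0,d["fy"],d["cy"]],[0,0,1.]])
    v,u=np.mgrid[:400,:640]
    n=cv2.undistortPoints(np.stack([u,v],-1).reshape(-1,1,2).astype(float),K,np.array([d["k1"],0,0,0.])).reshape(400,640,2)
    z=np.asarray(d["range_z"]);P=np.dstack([n*z[...,None],z])
    if pose is None: M,t=rot(d["attitude"]),np.array(d["position"])
    else:
        m=np.array(d["mount"]);A=rot(pose["ee_rot"]);M=A@m[:3,:3];t=A@m[:3,3]+pose["position"]
    W=P@M.T+t;W[z==0]=np.nan
    return W
def pix(d,X):
    M,t=rot(d["attitude"]),np.array(d["position"])
    K=np.array([[d["fx"],0,d["cx"]],[0,d["fy"],d["cy"]],[0,0,1.]])
    return cv2.projectPoints(((np.atleast_2d(X)-t)@M),np.zeros(3),np.zeros(3),K,np.array([d["k1"],0,0,0.]))[0][:,0]
E
python3 - <<'E'
from h import *
C={}
for n in("top","side"):
    d={k:v for k,v in np.load(n+".npz").items()};C[n]=(d,cloud(d))
np.set_printoptions(precision=4,suppress=True)
T=C["top"][1];
for u,v in [(288,170),(411,220),(335,167),(320,195),(312,160),(286,150)]: print("top",u,v,T[v,u])
S=C["side"][1]
for u,v in [(287,188),(286,205),(376,160),(303,180),(256,213)]: print("side",u,v,S[v,u])
# deck / panel
for n,(d,W) in C.items():
    print(n)
    c=T[160,320][:2]
    near=np.hypot(*(W[...,:2]-c).transpose(2,0,1))<.27
    for nm,a,b in [("deck",.095,.106),("panel",.118,.127),("wing",.145,.162),("handle",.17,.26),("console",.13,.14)]:
        m=near&(W[...,2]>a)&(W[...,2]<b); p=W[m]
        if len(p)<3: print(nm,len(p));continue
        r=cv2.minAreaRect((p[:,:2]*1000).astype(np.float32))
        print(nm,len(p),p.mean(0),p[:,2].min(),p[:,2].max(),r)
    cp=T[220,411][:2]
    m=(np.hypot(*(W[...,:2]-cp).transpose(2,0,1))<.055)&(W[...,2]>.085)&(W[...,2]<.11);p=W[m]
    print("potrim",len(p),p.mean(0),cv2.minEnclosingCircle((p[:,:2]*1000).astype(np.float32)))
a=C["top"][0]["pixels"][110:240,240:440,::-1];b=C["side"][0]["pixels"][130:260,220:420,::-1]
cv2.imwrite("pics/crop.png",cv2.resize(np.vstack([a,b]),None,fx=2.3,fy=2.3,interpolation=cv2.INTER_CUBIC)[:598])
E
```

```text
top 288 170 [0.5736 0.1111 0.0785]
top 411 220 [ 0.4126 -0.3484  0.0036]
top 335 167 [ 0.5754 -0.0559  0.1338]
top 320 195 [ 0.4812 -0.0066  0.1033]
top 312 160 [0.6014 0.0246 0.1217]
top 286 150 [0.6414 0.1192 0.1008]
side 287 188 [0.5584 0.1142 0.2209]
side 286 205 [0.5624 0.118  0.1683]
side 376 160 [ 0.4131 -0.3691  0.0652]
side 303 180 [ 0.577  -0.0563  0.1389]
side 256 213 [0.651  0.1242 0.1266]
top
deck 3207 [0.5714 0.0352 0.1002] 0.09501023149180932 0.1059722963684917 ((600.3729248046875, -0.53424072265625), (246.2316436767578, 381.5726623535156), 6.170297622680664)
panel 1863 [ 0.5987 -0.0513  0.1225] 0.11800903055440037 0.12699752869039616 ((615.02978515625, 0.3032989501953125), (234.7557373046875, 365.18524169921875), 8.18033218383789)
wing 65 [ 0.5861 -0.0113  0.1521] 0.14665909014219825 0.15984621590472958 ((538.7349243164062, 82.84968566894531), (206.286865234375, 265.56787109375), 50.009220123291016)
handle 93 [0.4971 0.1213 0.2123] 0.17060640812373085 0.2421103141139198 ((467.29388427734375, 162.4762420654297), (180.76971435546875, 154.203369140625), 10.79494667053222
[... 556 characters left out ...]
 42.57670593261719), (412.12274169921875, 311.63250732421875), 89.87291717529297)
wing 123 [0.5473 0.0331 0.1525] 0.14539608392828351 0.16197529245514342 ((550.528076171875, 76.38468933105469), (206.423095703125, 250.2611846923828), 48.347957611083984)
handle 279 [0.4938 0.1054 0.2029] 0.17004707678117936 0.24011878168611678 ((462.742431640625, 148.94924926757812), (180.56130981445312, 155.86341857910156), 20.58678436279297)
console 1155 [0.6969 0.0347 0.1356] 0.1300013547912109 0.13998276648324626 ((617.8524169921875, -25.461837768554688), (332.2331848144531, 363.0791320800781), 21.48150634765625)
potrim 106 [ 0.4072 -0.3359  0.0917] ((410.90228271484375, -336.0658264160156), 33.1044921875)
```

View pics/crop.png

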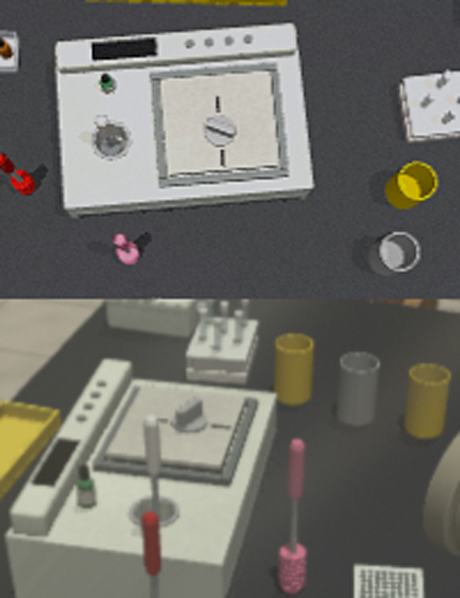

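The crop confirms the white brush in the well, the grey pot between the two yellow ones, and the wing a bit turned from the washer's y. Now I'll refine the positions locally.

Run:
```python
from h import *
np.set_printoptions(precision=4,suppress=True)
for n in("top","side"):
    d={k:v for k,v in np.load(n+".npz").items()};W=cloud(d);px=d["pixels"].astype(int);Z=W[...,2]
    def sel(c,r,a,b): return (np.hypot(W[...,0]-c[0],W[...,1]-c[1])<r)&(Z>a)&(Z<b)
    f=(.582,-.056)
    p=W[sel(f,.118,.119,.1265)];r=cv2.minAreaRect((p[:,:2]*1000).astype(np.float32));print(n,"panel",len(p),np.median(p[:,2]),r)
    m=sel(f,.03,.14,.162);p=W[m];print(" wing",len(p),p.mean(0),np.percentile(p[:,2],[10,50,90]),cv2.minAreaRect((p[:,:2]*1000).astype(np.float32)))
    dk=sel(f,.09,.118,.127)&(px.sum(2)<150);p=W[dk];print(" marks",len(p));
    if len(p)>4:
        q=p[:,:2]-p[:,:2].mean(0);e=np.linalg.svd(q)[2][0];print(p.mean(0),np.degrees(np.arctan2(e[1],e[0])),q.min(0),q.max(0))
    for a,b in [(.12,.15),(.165,.19),(.19,.215),(.215,.235),(.228,.26)]:
        p=W[sel((.565,.114),.03,a,b)]
        if len(p): print(" brush",a,len(p),p.mean(0),p.min(0),p.max(0))
    p=W[sel((.575,.114),.04,.101,.107)];
    if len(p)>5: print(" collar",len(p),cv2.minEnclosingCircle((p[:,:2]*1000).astype(np.float32)))
    p=W[sel((.407,-.334),.045,.088,.1)];print(" pot",len(p),p[:,2].max(),cv2.minEnclosingCircle((p[:,:2]*1000).astype(np.float32)))
    p=W[sel((.651,.122),.03,.11,.17)];print(" dropper",len(p),p.mean(0),p.max(0))
```

```text
top panel 1610 0.1225910670790411 ((601.5679321289062, -51.16393280029297), (193.6432647705078, 181.35316467285156), 8.491228103637695)
 wing 53 [ 0.5786 -0.0576  0.1513] [0.1468 0.1515 0.1548] ((579.3642578125, -57.54200744628906), (43.20719528198242, 12.93809986114502), 68.60148620605469)
 marks 3
 brush 0.12 5 [0.5591 0.1105 0.1359] [0.5584 0.108  0.1219] [0.5601 0.1138 0.1497]
 brush 0.165 9 [0.5569 0.1078 0.1801] [0.5532 0.1024 0.1691] [0.5638 0.1145 0.1881]
 brush 0.19 10 [0.5559 0.1097 0.2038] [0.5542 0.1026 0.1945] [0.5588 0.1171 0.2121]
 brush 0.215 13 [0.5586 0.1071 0.2277] [0.5537 0.1023 0.2154] [0.5659 0.117  0.2342]
 brush 0.228 26 [0.5606 0.1102 0.2351] [0.5537 0.1039 0.2292] [0.5686 0.117  0.2421]
 collar 100 ((574.7049560546875, 113.696533203125), 39.54609298706055)
 pot 55 0.09997484828667358 ((406.81219482421875, -333.3581848144531), 30.159557342529297)
 dropper 74 [0.6581 0.1199 0.1325] [0.6802 0.1436 0.1628]
side panel 1230 0.12349344450992655 ((609.5305786132812, -55.13299560546875), (176.8508758544922, 179.15660095214844), 6.561844825744629)
 wing 73 [ 0.5805 -0.0552  0.1492] [0.1426 0.1497 0.1545] ((580.2591552734375, -58.623619079589844), (48.052459716796875, 14.582402229309082), 70.53404235839844)
 marks 0
 brush 0.12 27 [0.5632 0.1131 0.1347] [0.5596 0.1088 0.1202] [0.5668 0.1169 0.1497]
 brush 0.165 49 [0.5623 0.1161 0.1785] [0.5555 0.107  0.1658] [0.5715 0.1219 0.1894]
 brush 0.19 55 [0.5618 0.116  0.2027] [0.5552 0.1074 0.1901] [0.5703 0.1206 0.2148]
 brush 0.215 42 [0.5624 0.1158 0.2265] [0.5553 0.1063 0.2161] [0.5726 0.1223 0.2347]
 brush 0.228 36 [0.5632 0.1137 0.2346] [0.5564 0.104  0.2281] [0.5714 0.1201 0.2401]
 collar 143 ((575.224365234375, 114.01219940185547), 39.64940643310547)
 pot 91 0.0989516837945813 ((410.90228271484375, -336.0658264160156), 33.1044921875)
 dropper 143 [0.6564 0.1226 0.1303] [0.6801 0.1365 0.1578]
```

```bash
cat >> h.py <<'E'
def to(s,target,psi=None):
    A=rot(s["ee_rot"]);d=(A.T@(np.array(target)-s["position"]))*100
    y=np.degrees(np.arctan2(A[1,1],A[0,1]))
    print("tool shift cm",np.round(d,2),"psi now %.1f"%y,"tilt %.2f"%np.degrees(np.arccos(-A[2,2])),"" if psi is None else "wz deg %.1f"%(y-psi))
E
python3 -m pendant '[[-3.6,-1.8,-2,0,0,0],[-7.2,-3.7,-4,0,0,0],[-10.8,-5.5,-6,0,0,0],[-14.4,-7.4,-7,0,0,0],[-18,-9.2,-7,0,0,0],[-21.6,-11,-7,0,0,0],[-25.2,-12.9,-7,0,0,0],[-28.8,-14.7,-7,0,0,0]]' 8.8
python3 -m pendant '[[-3.6,-1.8,0,0,0,0],[-7.2,-3.7,0,0,0,0],[-10.8,-5.5,0,0,0,0],[-14.4,-7.4,0,0,0,0],[-18,-9.2,0,0,0,0],[-20.1,-10.5,0,0,0,0],[-22.1,-11.3,0,0,0,0],[-22.1,-11.3,0,0,0,0]]'
python3 - <<'E'
from h import *
from cell import bot,viewer
s=bot.get_state();print(s["position"],s["force"]);d=viewer.read_camera("wrist");np.savez("w1.npz",**d);cv2.imwrite("pics/w1.png",d["pixels"][:,:,::-1]);print(d["mount"])
import pickle;pickle.dump(s,open("w1.pkl","wb"))
E
```

```text
t: 0.77
position: [0.3793, 0.2845, 0.3274]
ee_rot: [-0.0, 0.14, 0.99, -0.0]
force: [0.8, 0.9, 0.7]
finger_gap: 0.088
grip_force: 0.0
t: 1.43
position: [0.5611, 0.1135, 0.3261]
ee_rot: [-0.001, 0.142, 0.99, -0.0]
force: [-0.3, 0.5, -0.6]
finger_gap: 0.088
grip_force: 0.0
[0.56109312 0.11351549 0.32606793] [-0.27154912  0.45380522 -0.56781814]
[[ 6.64742525e-04 -9.54847682e-01 -2.97095041e-01  7.83804267e-02]
 [ 9.99999573e-01  4.43887659e-04  8.10842007e-04  5.34109508e-05]
 [-6.42353788e-04 -2.97095453e-01  9.54847569e-01 -1.26860651e-01]
 [ 0.00000000e+00  0.00000000e+00  0.00000000e+00  1.00000000e+00]]
```

View pics/w1.png

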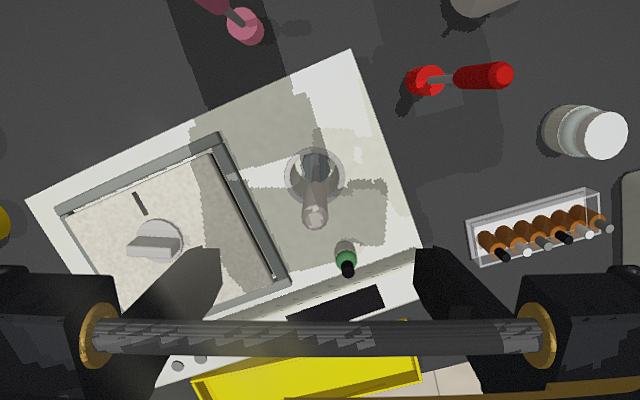

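The wrist view shows the handle's top at (315,215), the well collar at (314,175), the wing at (155,243) and a mark at (140,204). The dropper is at (347,262). I'll measure them all from here.

Run:
```python
from h import *
import pickle
np.set_printoptions(precision=4,suppress=True)
s=pickle.load(open("w1.pkl","rb"));d={k:v for k,v in np.load("w1.npz").items()};W=cloud(d,s);Z=W[...,2]
def sel(c,r,a,b): return (np.hypot(W[...,0]-c[0],W[...,1]-c[1])<r)&(Z>a)&(Z<b)
for a,b in [(.12,.15),(.165,.19),(.19,.215),(.215,.23),(.23,.25)]:
    p=W[sel((.563,.112),.03,a,b)]
    if len(p): print("brush",a,len(p),p.mean(0),p.min(0),p.max(0))
f=(.58,-.056)
m=sel(f,.032,.146,.158);p=W[m];print("wing",len(p),np.median(p,0),cv2.minAreaRect((p[:,:2]*1000).astype(np.float32)))
p=W[sel(f,.03,.126,.132)];print("disc",len(p),p.mean(0))
p=W[sel(f,.118,.1205,.1245)];print("panel",len(p),np.median(p[:,2]),cv2.minAreaRect((p[:,:2]*1000).astype(np.float32)))
dk=sel(f,.08,.119,.127)&(d["pixels"].sum(2)<170);p=W[dk];n=cv2.connectedComponentsWithStats(dk.astype(np.uint8))[2];print("dark",len(p),n[1:4])
q=p[:,:2]-p[:,:2].mean(0);e=np.linalg.svd(q)[2][0];print(p.mean(0),np.degrees(np.arctan2(e[1],e[0])))
# collar
m=sel((.57,.113),.036,.1018,.106);p=W[m];print("collar",len(p),cv2.minEnclosingCircle((p[:,:2]*1000).astype(np.float32)))
p=W[sel((.57,.113),.05,.0,.09)];print("in-well",len(p),p[:,:2].min(0),p[:,:2].max(0))
# deck edges
m=(Z>.097)&(Z<.1035);L=cv2.connectedComponents(m.astype(np.uint8))[1];l=L[115,310];p=W[L==l];print("deck",len(p),cv2.minAreaRect((p[:,:2]*1000).astype(np.float32)))
to(s,(.563,.112,.21))
```

```text
brush 0.12 58 [0.5601 0.1124 0.1353] [0.559  0.1088 0.1208] [0.562  0.1152 0.1486]
brush 0.165 137 [0.5565 0.1135 0.1799] [0.5542 0.103  0.1684] [0.5652 0.1201 0.1897]
brush 0.19 222 [0.5566 0.1133 0.203 ] [0.5538 0.103  0.1901] [0.5666 0.1202 0.2149]
brush 0.215 164 [0.5564 0.1131 0.2228] [0.554  0.1027 0.215 ] [0.5662 0.1201 0.23  ]
brush 0.23 543 [0.5614 0.1118 0.2358] [0.5544 0.1029 0.2302] [0.5711 0.12   0.2397]
wing 616 [ 0.5795 -0.0549  0.1515] ((580.3035888671875, -57.269432067871094), (44.644222259521484, 12.93274974822998), 71.08141326904297)
disc 824 [ 0.5737 -0.053   0.128 ]
panel 13943 0.12193957747342482 ((594.8056640625, -55.55927276611328), (149.8792724609375, 170.4962158203125), 6.351911544799805)
dark 5 [[132 193   1   1   1]
 [134 192   2   1   2]
 [138 197   1   1   1]]
[ 0.529  -0.0624  0.1224] 14.908377681584426
collar 710 ((566.8401489257812, 109.17308807373047), 30.932941436767578)
in-well 1284 [0.5478 0.084 ] [0.5923 0.1334]
deck 32169 ((587.3518676757812, -2.340087890625), (216.94346618652344, 381.4593505859375), 6.3751020431518555)
tool shift cm [-0.24 -0.08 11.61] psi now 73.7 tilt 0.09
```

The handle is at (0.563, 0.1115) with its top at 0.237, as the text predicts. The washer's yaw is 6.4°, and the wing lies at 71°, so it has about 65° still to turn. Next I descend and grip.

```bash
python3 -m pendant '[[-0.2,-0.1,2,0,0,0],[-0.2,-0.1,4.5,0,0,0],[-0.2,-0.1,7,0,0,0],[-0.2,-0.1,9,0,0,0],[-0.2,-0.1,10.5,0,0,0],[-0.2,-0.1,11.3,0,0,0],[-0.2,-0.1,11.6,0,0,0],[-0.2,-0.1,11.6,0,0,0]]'
python3 -m pendant '[[0,0,0,0,0,0],[0,0,0,0,0,0],[0,0,0,0,0,0],[0,0,0,0,0,0],[0,0,0,0,0,0],[0,0,0,0,0,0],[0,0,0,0,0,0],[0,0,0,0,0,0]]' 0.5
```

```text
t: 2.15
position: [0.5605, 0.1152, 0.2115]
ee_rot: [-0.0, 0.14, 0.99, 0.0]
force: [0.2, 0.3, -0.2]
finger_gap: 0.0879
grip_force: 0.0
t: 2.82
position: [0.5608, 0.1147, 0.2115]
ee_rot: [0.0, 0.14, 0.99, -0.0]
force: [-0.3, -0.2, 0.5]
finger_gap: 0.0365
grip_force: 0.0
```

```bash
python3 -m pendant '[[-0.15,-0.1,0,0,0,0],[-0.3,-0.2,0,0,0,0],[-0.3,-0.2,0,0,0,0],[-0.3,-0.2,0,0,0,0],[-0.3,-0.2,0,0,0,0],[-0.3,-0.2,0,0,0,0],[-0.3,-0.2,0,0,0,0],[-0.3,-0.2,0,0,0,0]]' 0.5
```

```text
t: 3.48
position: [0.5631, 0.112, 0.2114]
ee_rot: [-0.0, 0.14, 0.99, 0.0]
force: [-0.2, -0.2, -0.1]
finger_gap: 0.0175
grip_force: 30.0
```

```bash
U='[[0,0,-1,0,0,0],[0,0,-2.5,0,0,0],[0,0,-4,0,0,0],[0,0,-5.2,0,0,0],[0,0,-6,0,0,0],[0,0,-6,0,0,0],[0,0,-6,0,0,0],[0,0,-6,0,0,0]]'
python3 -m pendant '[[0,0,-1,0,0,0],[0,0,-2.5,0,0,0],[0,0,-4,0,0,0],[0,0,-5.2,0,0,0],[0,0,-6,0,0,0],[0,0,-6,0,0,0],[0,0,-6,0,0,0],[0,0,-6,0,0,0]]'
python3 - <<'E'
from h import *
from cell import bot,viewer
d=viewer.read_camera("side");W=cloud(d);Z=W[...,2]
m=(np.hypot(W[...,0]-.563,W[...,1]-.112)<.03)&(Z>.1);h=np.histogram(Z[m],np.arange(.1,.3,.01));print(h[0])
for a,b in((.12,.15),(.15,.185),(.20,.225)):
    q=m&(Z>a)&(Z<b);print(a,q.sum(),W[q].mean(0) if q.any() else "")
cv2.imwrite("pics/s1.png",cv2.resize(d["pixels"][130:280,200:360,::-1],None,fx=3,fy=3))
E
python3 -m pendant '[[0,0,1,0,0,0],[0,0,2.5,0,0,0],[0,0,4,0,0,0],[0,0,5.2,0,0,0],[0,0,5.8,0,0,0],[0,0,6,0,0,0],[0,0,6,0,0,0],[0,0,6,0,0,0]]'
```

```text
t: 4.15
position: [0.5629, 0.112, 0.2707]
ee_rot: [-0.001, 0.14, 0.99, -0.0]
force: [0.8, 0.5, -1.2]
finger_gap: 0.0173
grip_force: 30.0
[79 26 29 70 14  7 10  9  9 11  8 10 14 20 21 34 60 62 57]
0.12 113 [0.56184808 0.11623502 0.13450767]
0.15 30 [0.56339334 0.11385478 0.16798205]
0.2 24 [0.56302126 0.11377475 0.2134852 ]
t: 4.87
position: [0.5631, 0.1119, 0.2112]
ee_rot: [-0.0, 0.14, 0.99, -0.0]
force: [-0.1, 0.3, 0.8]
finger_gap: 0.0172
grip_force: 30.0
```

View pics/s1.png

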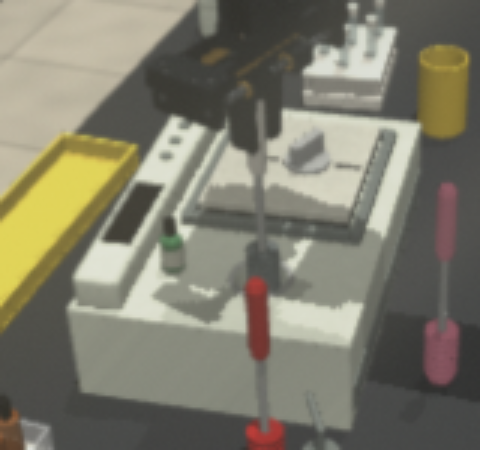

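The picture shows the bristle head's top just above the collar with the brush upright, which fits a 60 mm lift. Now the second stroke, then lift and carry.

```bash
python3 -m pendant '[[0,0,-1,0,0,0],[0,0,-2.5,0,0,0],[0,0,-4,0,0,0],[0,0,-5.2,0,0,0],[0,0,-6,0,0,0],[0,0,-6,0,0,0],[0,0,-6,0,0,0],[0,0,-6,0,0,0]]' 
python3 -m pendant '[[0,0,1,0,0,0],[0,0,2.5,0,0,0],[0,0,4,0,0,0],[0,0,5.2,0,0,0],[0,0,5.8,0,0,0],[0,0,6,0,0,0],[0,0,6,0,0,0],[0,0,6,0,0,0]]'
python3 -m pendant '[[0,0,-1,0,0,0],[0,0,-3.5,0,0,0],[0,0,-6.5,0,0,0],[0,0,-10,0,0,0],[0,0,-13,0,0,0],[0,0,-16,0,0,0],[0,0,-18,0,0,0],[0,0,-18,0,0,0]]'
python3 -m pendant '[[0.2,-2,0,0,0,0],[0.4,-5,0,0,0,0],[0.6,-8,0,0,0,0],[0.8,-11,0,0,0,0],[1,-14,0,0,0,0],[1.2,-17,0,0,0,0],[1.3,-20,0,0,0,0],[1.4,-23,0,0,0,0]]'
python3 -m pendant '[[0.2,-3,0,0,0,0],[0.4,-6,0,0,0,0],[0.6,-9,0,0,0,0],[0.8,-12,0,0,0,0],[1,-15,0,0,0,0],[1.2,-18,0,0,0,0],[1.2,-20,0,0,0,0],[1.2,-21,0,0,0,0]]'
python3 - <<'E'
from h import *
from cell import bot,viewer
import pickle
s=bot.get_state();print(s["position"],s["joints"],s["grip_force"]);d=viewer.read_camera("wrist");np.savez("w2.npz",**d);cv2.imwrite("pics/w2.png",d["pixels"][:,:,::-1])
pickle.dump(s,open("w2.pkl","wb"))
W=cloud(d,s);Z=W[...,2]
m=(np.hypot(W[...,0]-.407,W[...,1]+.334)<.045)&(Z>.088)&(Z<.1);p=W[m];print(len(p),p[:,:2].min(0),p[:,:2].max(0),cv2.minEnclosingCircle((p[:,:2]*1000).astype(np.float32)))
to(s,(.407,-.334,.21))
E
```

```text
t: 5.53
position: [0.5629, 0.1119, 0.2706]
ee_rot: [-0.001, 0.14, 0.99, -0.0]
force: [0.3, -0.1, -1.4]
finger_gap: 0.0171
grip_force: 30.0
t: 6.2
position: [0.5631, 0.1119, 0.2111]
ee_rot: [-0.0, 0.14, 0.99, -0.0]
force: [-0.8, -0.1, -0.6]
finger_gap: 0.0169
grip_force: 30.0
t: 6.87
position: [0.5635, 0.112, 0.3963]
ee_rot: [0.004, 0.14, 0.99, 0.001]
force: [-0.7, 0.9, -1.3]
finger_gap: 0.017
grip_force: 30.0
t: 7.53
position: [0.4848, -0.1062, 0.3905]
ee_rot: [-0.001, 0.14, 0.99, 0.0]
force: [1.0, -0.6, -0.9]
finger_gap: 0.0173
grip_force: 30.0
t: 8.2
position: [0.4148, -0.3054, 0.3902]
ee_rot: [-0.001, 0.142, 0.99, 0.001]
force: [-0.0, -0.0, -1.1]
finger_gap: 0.017
grip_force: 30.0
[ 0.41475525 -0.30535483  0.39018818] [-8.62267758e-01  2.36579085e-01  1.25798280e+00 -2.95869034e-04
  1.64892437e+00 -2.14898683e+00] 29.999387925490737
380 [ 0.37771004 -0.3655428 ] [ 0.4369121  -0.30608396] ((407.3802185058594, -335.7349548339844), 29.808189392089844)
tool shift cm [-0.09 -2.98 18.02] psi now 73.7 tilt 0.11
```

View pics/w2.png

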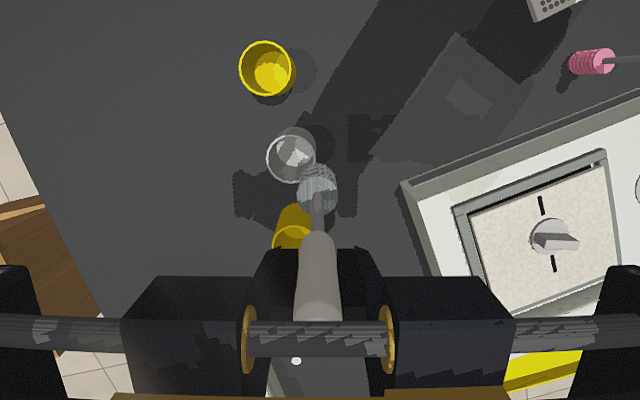

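The wrist view shows the grey pot at (291,155) with the bristle head hanging beside it at (318,187). It fits as a circle centred at (0.4074, -0.3357) with r = 29.8 mm. I'll centre over it and check that the brush hangs plumb.

```bash
python3 -m pendant '[[0,-1,2,0,0,0],[0,-2,4,0,0,0],[-0.1,-3.1,6,0,0,0],[-0.1,-3.1,7,0,0,0],[-0.1,-3.1,7,0,0,0],[-0.1,-3.1,7,0,0,0],[-0.1,-3.1,7,0,0,0],[-0.1,-3.1,7,0,0,0]]'
python3 - <<'E'
from h import *
from cell import bot,viewer
s=bot.get_state();t=s["position"];np.set_printoptions(precision=4,suppress=True);print(t)
for n in("wrist","side","top"):
    d=viewer.read_camera(n);W=cloud(d,s if n=="wrist" else None);Z=W[...,2]-t[2]
    for a,b in((-.185,-.14),(-.13,-.055),(-.04,-.022)):
        p=W[(np.hypot(W[...,0]-t[0],W[...,1]-t[1])<.03)&(Z>a)&(Z<b)]
        if len(p): print(n,a,len(p),p.mean(0)-t,p.min(0)-t,p.max(0)-t)
to(s,(.4074,-.3355,.198))
E
```

```text
t: 8.92
position: [0.4086, -0.3331, 0.3227]
ee_rot: [0.001, 0.14, 0.99, -0.001]
force: [-0.4, -0.4, -0.1]
finger_gap: 0.0173
grip_force: 30.0
[ 0.4086 -0.3331  0.3227]
wrist -0.185 423 [-0.0116  0.0037 -0.1598] [-0.0156 -0.0139 -0.1824] [ 0.0011  0.0161 -0.1401]
wrist -0.13 446 [-0.0031  0.0011 -0.0882] [-0.0044 -0.0036 -0.1299] [ 0.0004  0.0044 -0.0557]
wrist -0.04 500 [-0.007   0.0022 -0.0308] [-0.0096 -0.0078 -0.04  ] [ 0.0028  0.0094 -0.0221]
side -0.185 101 [-0.0004  0.0087 -0.1618] [-0.0144 -0.0064 -0.185 ] [ 0.0155  0.0167 -0.1413]
side -0.13 52 [-0.0003  0.0025 -0.0936] [-0.0105 -0.0048 -0.1299] [ 0.0046  0.0123 -0.0568]
side -0.04 30 [-0.0009  0.0059 -0.032 ] [-0.009  -0.002  -0.0399] [ 0.009   0.0156 -0.0236]
tool shift cm [ 0.07 -0.25 12.47] psi now 73.9 tilt 0.12
```

The brush hangs plumb with its foot 0.191 m below the TCP, so I lower it into the pot.

```bash
python3 -m pendant '[[0,-0.2,1.5,0,0,0],[0,-0.2,3.5,0,0,0],[0,-0.2,5.5,0,0,0],[0,-0.2,7.5,0,0,0],[0,-0.2,9.5,0,0,0],[0,-0.2,11,0,0,0],[0,-0.2,12,0,0,0],[0,-0.2,12.4,0,0,0]]'
python3 -m pendant '[[0,0,0,0,0,0],[0,0,0,0,0,0],[0,0,0,0,0,0],[0,0,0,0,0,0],[0,0,0,0,0,0],[0,0,0,0,0,0],[0,0,0,0,0,0],[0,0,0,0,0,0]]'
```

```text
t: 9.73
position: [0.4076, -0.3354, 0.1969]
ee_rot: [-0.0, 0.14, 0.99, 0.0]
force: [-1.8, 1.6, 23.0]
finger_gap: 0.0173
grip_force: 30.0
t: 10.4
position: [0.4076, -0.3354, 0.1975]
ee_rot: [0.0, 0.14, 0.99, -0.0]
force: [-0.1, -0.6, -0.5]
finger_gap: 0.017
grip_force: 30.0
```

```bash
python3 -m pendant '[[0,0,0,0,0,0],[0,0,0,0,0,0],[0,0,0,0,0,0],[0,0,0,0,0,0],[0,0,0,0,0,0],[0,0,0,0,0,0],[0,0,0,0,0,0],[0,0,0,0,0,0]]' 6
python3 -m pendant '[[0,0,0,0,0,0],[0,0,-1,0,0,0],[0,0,-3,0,0,0],[0,0,-5,0,0,0],[0,0,-7,0,0,0],[0,0,-9,0,0,0],[0,0,-11,0,0,0],[0,0,-12,0,0,0]]'
python3 - <<'E'
from h import *
from cell import bot,viewer
s=bot.get_state();np.set_printoptions(precision=4,suppress=True)
for n in("wrist","side"):
    d=viewer.read_camera(n);W=cloud(d,s if n=="wrist" else None);Z=W[...,2]
    for a,b in((.1,.14),(.16,.2),(.2,.235)):
        p=W[(np.hypot(W[...,0]-.407,W[...,1]+.335)<.025)&(Z>a)&(Z<b)]
        if len(p): print(n,a,len(p),p.mean(0),p[:,2].max())
    if n=="wrist": cv2.imwrite("pics/w3.png",d["pixels"][:,:,::-1])
to(s,(.580,-.0573,.22),-19)
E
```

```text
t: 11.07
position: [0.4076, -0.3354, 0.1974]
ee_rot: [-0.0, 0.14, 0.99, 0.0]
force: [0.3, 0.9, 0.5]
finger_gap: 0.06
grip_force: 0.0
t: 11.73
position: [0.4078, -0.3357, 0.3206]
ee_rot: [0.001, 0.14, 0.99, -0.001]
force: [0.4, 0.8, -0.4]
finger_gap: 0.0603
grip_force: 0.0
wrist 0.1 67 [ 0.4045 -0.3341  0.1175] 0.1335591431435209
wrist 0.16 283 [ 0.4006 -0.3332  0.1815] 0.19998835340214105
wrist 0.2 667 [ 0.4045 -0.3342  0.2186] 0.2253115490681383
side 0.1 23 [ 0.4075 -0.3338  0.116 ] 0.13508180935355873
side 0.16 60 [ 0.4075 -0.3302  0.18  ] 0.19999424071687877
side 0.2 36 [ 0.4072 -0.3298  0.2133] 0.2264142863990094
tool shift cm [-8.77 31.55 10.01] psi now 73.9 tilt 0.22 wz deg 92.9
```

View pics/w3.png

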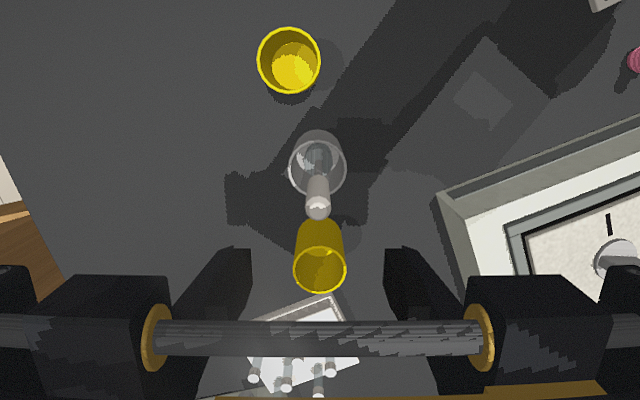

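The brush stands upright in the grey pot, with its head in the pot at (318,160) and its handle at (318,205). Next I go to the fastener.

```bash
python3 -m pendant '[[-1,4,0,0,0,6.5],[-2.2,8,0,0,0,13],[-3.3,12,0,0,0,19.5],[-4.5,16,0,0,0,26],[-5.6,20,0,0,0,32.5],[-6.7,24,0,0,0,39],[-7.8,28,0,0,0,45.5],[-8.8,31.5,1,0,0,52]]'
python3 - <<'E'
from h import *
from cell import bot
s=bot.get_state();to(s,(.580,-.0573,.22),-19);print(s["joints"])
E
```

```text
t: 12.5
position: [0.5685, -0.075, 0.3108]
ee_rot: [0.0, 0.557, 0.831, -0.0]
force: [1.1, -0.2, -0.0]
finger_gap: 0.06
grip_force: 0.0
tool shift cm [1.2  1.73 9.08] psi now 22.3 tilt 0.00 wz deg 41.3
[-3.35282527e-01  3.92228391e-01  1.24893785e+00 -4.75958912e-05
  1.50040908e+00 -7.24597703e-01]
```

```bash
python3 -m pendant '[[0,0,1,0,0,6.5],[0,0,2,0,0,13],[0,0,3,0,0,19.5],[0,0,4,0,0,26],[0,0,4,0,0,32.5],[0,0,4,0,0,39],[0,0,4,0,0,41],[0,0,4,0,0,41]]'
python3 - <<'E'
from h import *
from cell import bot,viewer
s=bot.get_state();d=viewer.read_camera("wrist");W=cloud(d,s);Z=W[...,2]
m=(np.hypot(W[...,0]-.58,W[...,1]+.056)<.032)&(Z>.146)&(Z<.158);p=W[m];r=cv2.minAreaRect((p[:,:2]*1000).astype(np.float32));print("wing",len(p),np.median(p,0),r)
to(s,(.580,-.0573,.150),-19);print(s["joints"])
cv2.imwrite("pics/w4.png",d["pixels"][:,:,::-1])
E
```

```text
t: 13.17
position: [0.5675, -0.0766, 0.2699]
ee_rot: [-0.001, 0.811, 0.585, -0.001]
force: [0.3, -0.4, -0.6]
finger_gap: 0.06
grip_force: 0.0
wing 1051 [ 0.58052796 -0.0569392   0.15191282] ((580.3117065429688, -58.02562713623047), (43.72064971923828, 11.946832656860352), 71.71483612060547)
tool shift cm [ 2.23  0.6  11.98] psi now -18.4 tilt 0.13 wz deg 0.6
[-3.38741381e-01  4.11957862e-01  1.32563390e+00 -8.21964728e-06
  1.40623620e+00 -1.68924581e-02]
```

View pics/w4.png

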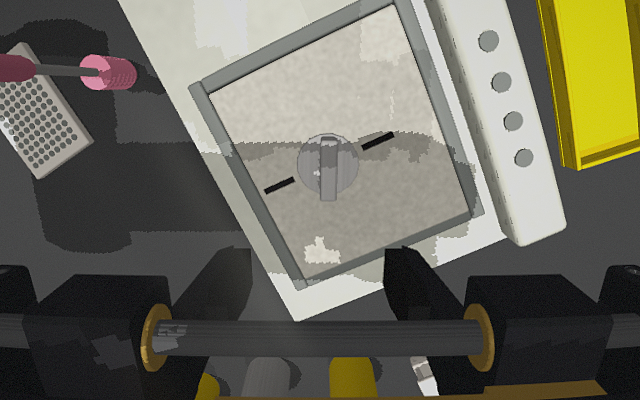

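The wing is at (329,170), upright in the image and so aligned with the fingers. The marks are at (279,186) and (377,141). I descend.

```bash
python3 -m pendant '[[1,0.3,1,0,0,0],[2,0.6,3,0,0,0],[2.2,0.6,5,0,0,0],[2.2,0.6,7,0,0,0],[2.2,0.6,9,0,0,0],[2.2,0.6,10,0,0,0],[2.2,0.6,10,0,0,0],[2.2,0.6,10,0,0,0]]' 4
python3 - <<'E'
from h import *
from cell import bot
s=bot.get_state();to(s,(.5803,-.0578,.150),-18.6)
E
```

```text
t: 13.88
position: [0.5807, -0.0575, 0.1712]
ee_rot: [-0.0, 0.811, 0.585, -0.0]
force: [0.5, -0.6, 0.5]
finger_gap: 0.0398
grip_force: 0.0
tool shift cm [-0.04 -0.02  2.12] psi now -18.3 tilt 0.02 wz deg 0.3
```

```bash
python3 -m pendant '[[0,0,0.7,0,0,0],[0,0,1.4,0,0,0],[0,0,1.9,0,0,0],[0,0,2.1,0,0,0],[0,0,2.1,0,0,0],[0,0,2.1,0,0,0],[0,0,2.1,0,0,0],[0,0,2.1,0,0,0]]' 0.5
python3 -m pendant '[[0,0,0,0,0,0],[0,0,0,0,0,0],[0,0,0,0,0,0],[0,0,0,0,0,0],[0,0,0,0,0,0],[0,0,0,0,0,0],[0,0,0,0,0,0],[0,0,0,0,0,0]]'
```

```text
t: 14.55
position: [0.5814, -0.0581, 0.1495]
ee_rot: [0.001, 0.811, 0.585, 0.001]
force: [9.3, -2.3, -9.9]
finger_gap: 0.0116
grip_force: 30.0
t: 15.22
position: [0.5813, -0.0581, 0.1495]
ee_rot: [0.001, 0.811, 0.585, 0.001]
force: [9.6, -1.8, -9.9]
finger_gap: 0.012
grip_force: 30.0
```

```bash
python3 -m pendant '[[0,0,0,0,0,3],[0,0,0,0,0,7],[0,0,0,0,0,12],[0,0,0,0,0,17],[0,0,0,0,0,22],[0,0,0,0,0,27],[0,0,0,0,0,32],[0,0,0,0,0,36]]'
python3 -m pendant '[[0,0,0,0,0,5],[0,0,0,0,0,10],[0,0,0,0,0,15],[0,0,0,0,0,20],[0,0,0,0,0,24],[0,0,0,0,0,27],[0,0,0,0,0,29],[0,0,0,0,0,29]]'
python3 - <<'E'
from h import *
from cell import bot
s=bot.get_state();to(s,(.5803,-.0578,.1375),-83.6);print(s["force"],s["ft_torque"])
E
```

```text
t: 15.88
position: [0.5815, -0.0582, 0.1495]
ee_rot: [0.001, 0.953, 0.304, 0.001]
force: [10.0, -2.7, -10.8]
finger_gap: 0.0117
grip_force: 30.0
t: 16.55
position: [0.5816, -0.0584, 0.1495]
ee_rot: [0.001, 0.998, 0.057, 0.002]
force: [10.5, -3.4, -12.0]
finger_gap: 0.0115
grip_force: 30.0
tool shift cm [-0.13 -0.08  1.2 ] psi now -83.5 tilt 0.19 wz deg 0.1
[ 10.50729485  -3.4415348  -12.00607461] [-0.44658578 -1.44663701 -0.04090008]
```

```bash
python3 -m pendant '[[0.05,0,0.2,0,0,0],[0.1,0,0.4,0,0,0],[0.1,0,0.6,0,0,0],[0.1,0,0.8,0,0,0],[0.1,0,1.0,0,0,0],[0.1,0,1.1,0,0,0],[0.1,0,1.2,0,0,0],[0.1,0,1.2,0,0,0]]'
python3 - <<'E'
from h import *
from cell import bot
s=bot.get_state();to(s,(.5803,-.0578,.1375),-83.6);print(s["force"],s["ft_torque"])
E
```

```text
t: 17.22
position: [0.5819, -0.0584, 0.1398]
ee_rot: [0.001, 0.998, 0.058, 0.001]
force: [-3.8, -3.5, 10.4]
finger_gap: 0.0117
grip_force: 30.0
tool shift cm [-0.15 -0.08  0.23] psi now -83.4 tilt 0.14 wz deg 0.2
[-3.807807   -3.50792256 10.40061603] [-0.41970023  0.84649481 -0.03939462]
```

```bash
python3 -m pendant '[[0,0,0.1,0,0,0],[0,0,0.2,0,0,0],[0,0,0.3,0,0,0],[0,0,0.3,0,0,0],[0,0,0.3,0,0,0],[0,0,0.3,0,0,0],[0,0,0.3,0,0,0],[0,0,0.3,0,0,0]]'
python3 - <<'E'
from h import *
from cell import bot,viewer
s=bot.get_state();to(s,(.5803,-.0578,.1375),-83.6);print(s["force"])
for n in("wrist","side","top"):
    d=viewer.read_camera(n);W=cloud(d,s if n=="wrist" else None);Z=W[...,2]
    if n!="wrist":
        print(n,[np.round(np.nanmedian(W[np.hypot(W[...,0]-x,W[...,1]-y)<.008][:,2]),4) for x,y in((.55,-.11),(.55,.0),(.535,-.065),(.63,-.11),(.64,-.0))])
    else: cv2.imwrite("pics/w5.png",d["pixels"][:,:,::-1])
    p=W[(np.hypot(W[...,0]-.407,W[...,1]+.335)<.03)&(Z>.2)&(Z<.24)]
    if len(p): print(n,"brush",len(p),p.mean(0))
E
```

```text
t: 17.88
position: [0.582, -0.0584, 0.1391]
ee_rot: [0.001, 0.998, 0.058, 0.001]
force: [-11.1, -1.4, 27.7]
finger_gap: 0.0117
grip_force: 30.0
tool shift cm [-0.16 -0.08  0.16] psi now -83.4 tilt 0.23 wz deg 0.2
[-11.10333847  -1.43796737  27.6562419 ]
side [np.float64(0.1134), np.float64(0.114), np.float64(0.1139), np.float64(nan), np.float64(0.1138)]
side brush 35 [ 0.4072544  -0.33101315  0.21306995]
top [np.float64(0.4032), np.float64(0.4346), np.float64(0.3842), np.float64(0.1113), np.float64(nan)]
top brush 33 [ 0.40494314 -0.33086669  0.21785946]
  return np.nanmean(a, axis, out=out, keepdims=keepdims)
```

View pics/w5.png

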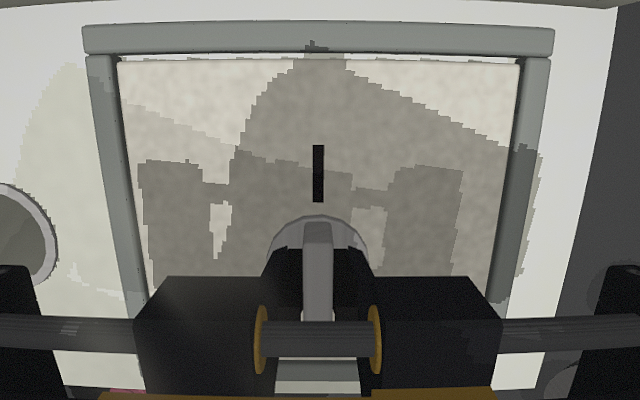

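The wing at (318,260) is in line with the mark at (318,173). The panel reads flush at about 0.1125 m after the side view's +1 mm bias, with 28 N of push, and the brush stands in the pot. I'm handing in.

```bash
python3 -c "
from cell import close_job
print(close_job())"
```

```text
the job is handed in; nothing more can be done
None
```

The job is handed in at about 18 s of the 58 s allowed: two brush strokes done, the brush standing free in the steel pot, the wing in line with the marks, and the panel held flush with about 28 N; the hand-in returned no verdict.

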